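# Pin the sprung hold-down bar across the marble

### The job

Lock the swinging hold-down bar across the piece of marble on the sloping rest: take the steel locking pin out of the wooden rack, put it through the eye at the free end of the bar, and with it swing the bar back over the marble against its spring, feeling with the pin for the hole in the plate below, which was set by hand and is never in quite the same place. Push the pin fully home, so that its collar sits on the bar, and let go; do not disturb the chisel and the core bit in the rack, nor the loose marble offcut and the brush on the bench.

Things in the scene. Friction and masses are not known exactly. Their poses are not given: they have to be found in the camera images.
- pin: Steel locking pin standing in a rack hole: round shank 12 mm diameter, 52 mm long; round collar 26 mm diameter, 5 mm thick; on it a plain square grip 20 by 20 mm, 40 mm tall (the chisel has a blade, the core bit a 33 mm cup). 0.12 to 0.21 kg. Origin: on the axis at the collar's underside; z along the axis from shank to grip; x, y square to the grip's flats.
- pin_tip (a point): Centre of the shank's end (edge chamfered by about 1.5 mm), on the axis 52 mm below the pin's origin; axes as the pin.
- rack: Fixed wooden block 75 (x) by 250 (y) by 70 mm tall with three upright 14.5 mm holes right through it, at -80, 0 and +80 mm along its y. Pin, chisel and core bit stand in them in any order, collars on its top, rising 45, 71 and 53 mm above it. Origin: centre of its underside, on the bench.
- face: The fixed sloping rest, tilted 30 degrees, rising away from the robot. x up the slope, y level, z square out of it (the hole's axis). Origin: in the surface of the low plate, where the hole's centre is when set to the middle. Marble, 12 mm high, at x 55 to 125, y -50 to 50 mm. Bar pivot at x 150, y 0.
- bar (a joint): Bar angle, rad. 0: bar straight down the slope, eye over the middle point. Positive: eye swung to face -y about the pivot (axis along face z). Stops at -0.25 and 0.8, nothing marks the hole, which lies between -0.12 and 0.12. A spring of 0.5 N m/rad, slack at 0.55 rad, with 0.1 N m friction, drives it back; it takes 2 to 3 N at the eye to bring it to 0.
- bar_eye (a point): Centre of the top of the bar's eye: aluminium ring, outer 31, inner 16 mm diameter, 10 mm thick, centred 150 mm from the pivot axis; underside 14, top 24 mm above the low plate. z: the eye's axis, as face z; x from the eye to the pivot. Pin fully home: collar on this ring, tip 28 mm below the low plate's surface.
- chisel: Bystander: dark steel stone chisel standing in the rack, 16 mm shaft with a flat blade 30 mm wide at the top, 71 mm above the rack's top. Origin on its axis at the rack's top. Leave in place.
- corebit: Bystander: core bit standing in the rack, a 33 mm wide cup with a brass band, 53 mm above the rack's top. Origin on its axis at the rack's top. Leave in place.
- offcut: Bystander: loose marble offcut 90 by 60 by 20 mm on the bench. Origin: centre of its underside.
- brush: Bystander: brush lying on the bench at the robot's left. Origin: centre of its underside.
- hole_mid (a point): The same point as the face's origin. The pin hole (13.5 mm diameter, 1 mm chamfer, through 36 mm of steel) is in the clamped low plate (85 by 220 mm, x about -35 to 50, y -147 to 72 mm, does not move when pushed). The hole's centre is 150 mm from the pivot, anywhere within 18 mm of this point along that circle: no pose tells where. It shows as a dark round hole from above.

How it is judged (in metres and radians):
On the way:
1. the pin's shank is through the eye of the bar (z of pin_tip in the frame of bar_eye between -0.06 and -0.01 m and x of pin_tip in the frame of bar_eye between -0.008 and 0.008 m and y of pin_tip in the frame of bar_eye between -0.008 and 0.008 m), for 0.1 s.
At the end, for the whole second after the job is handed in: The pin rests in the hole through the bar's eye: tip at least 24 mm below the low plate's surface; collar within 4 mm of the eye's top; pin within 0.15 rad of the hole's axis; bar within 0.17 rad of 0, tip within 25 mm sideways and 8 mm up or down the slope of the middle point; at rest (z of pin_tip in the frame of face below -0.024 m and x of pin_tip in the frame of face between -0.008 and 0.009 m and y of pin_tip in the frame of face between -0.025 and 0.025 m and z of pin in the frame of bar_eye below 0.004 m and angle between the z axis of pin and the z axis of face, either way round below 0.15 rad and value of joint bar between -0.17 and 0.17 rad and linear speed of pin below 0.02 m/s); the robot touches nothing.
It fails at once if the chisel or the core bit in the rack is lifted, tipped or shifted by more than 20 mm (distance of any of chisel, corebit from where it was at the start of the episode above 0.02 m).
It fails at once if the loose marble offcut or the brush on the bench is shifted by more than 30 mm (distance of any of offcut, brush from where it was at the start of the episode above 0.03 m).
It also fails if it takes over 72 s, if anything falls off the work surface, if the arm or the gripper's body presses on something with over 40 N, if the wrist force passes 120 N, or if a joint passes its speed limit or range.

### The arm

A 6-joint arm with a two-finger parallel gripper is mounted at the origin on the work surface. World frame = base frame: x ahead of the robot, y to its left, z up, the work surface at z = 0. Lengths are in mm, angles in rad, forces in N, time in s.
With the tool pointing down it reaches from about 350 to 775 mm from the base axis. Payload 7.3 kg.
Tool frame: the origin (TCP) lies at the very end of the fingers, on their centre line; the grasp point (between the pads) lies 19 mm behind it; z points along the fingers, y is the line along which they close (so a half turn about z gives the same grasp; the last joint's range is limited). The gripper opens to 92 mm and grips with 3 to 60 N. Pads are 19 mm wide; open, the fingers measure 130 mm over their backs; the gripper's body (75 mm by 190 mm) begins 47 mm behind the grasp point.
Start: joints at [-1.447, 0.342, 1.524, -0, 1.275, -0.146], TCP at [139.955, -506.021, 226.741] pointing down, gripper open.
Joint ranges: [-2.53, 2.53], [-0.77, 2.02], [0.04, 2.7], [-1, 4.14], [0.28, 2.66], [-3.11, 3.11]. Speed limits (rad/s): [2.57, 2.57, 3.14, 3.14, 3.14, 3.14].

### API

Orientations are given as [roll, pitch, yaw] about the fixed x, y, z axes, in that order (R = Rz(yaw) Ry(pitch) Rx(roll)).
In Python, from plant import get_obs, capture, close_job gives the robot as it stands. The module is installed in compiled form; this text tells all that it offers.
- The arm moves only by the shell command python3 -m handwheel 'ROWS'. ROWS is JSON, a list of rows, each a list of 3 entries, a list of its own where there are three numbers: the turn, a rotation vector about the tool's x, y, z in degrees, then the shift along the tool's x, y, z in m, then the opening, from 0 (shut) to 1 (fully open). A call has 1 to 12 rows; each row is the pose to reach, as a shift and turn from the pose commanded when the call began, along the tool's axes at that moment; what a row does not reach only later rows make up. A row lasts 1/10 s, in which the tool goes at most 50 mm and 8.59 degrees, less where a joint would pass 70% of its speed; a pose out of reach is approached as far as the arm can. A call with a gripper value outside its range is refused whole. The fingers move at their own pace and stop on an object; the grip force is fixed at half the most. Time passes only in rows, so rows that repeat a pose let the fingers close. It gives the time, the measured TCP pose, the force, the opening and the grip force at its end, in the units of the state.
- get_obs(): the state, without advancing time (a new reading comes with each control period).
- capture(name): name is "side" or "top" or "wrist"; returns a dict with "image" (400x640x3 uint8, red, green, blue), "depth" (400x640 float32, mm along the optical axis (not along the pixel's ray), 0 where there is no reading), "fx", "fy", "cx", "cy" (pixels), "camera_from_world" (4x4, takes a point from world to camera coordinates). Camera axes: x right, y down, z forward; pixel columns grow to the right and rows downward; lengths in mm; the calibration is good to about 2 mm. A picture is of the moment at which its call begins.
- close_job(): hands the job in; it is judged then, once.
The state is a dict: "time": time; "joint_positions": joint angles; "dq": joint speeds; "tau": joint torques, N m; "tool_pos": TCP position; "tcp_rot": TCP orientation; "contact_force": force on the tool from outside, world axes, zero at the start; "moment": the same for the moment, N m; "grip_width": finger opening in mm; "finger_force": force on a finger pad.
Only numpy, scipy, OpenCV 4.12 (cv2) and the standard library are available. Lean on these libraries where they do the work, as an engineer would, in place of code of your own. Each camera call takes 0.05 s, during which the arm holds its last target. There are 200 camera calls.

## Working session

There is one attempt and no reset: what is moved stays moved. The work goes in short steps, Python scripts to look and compute and a shell command to move; the robot and the scene stay as the last step left them, time stands still between calls to the robot, and variables do not carry over. Pictures are saved under pics/ and viewed, at most 10 in all, crops included, and the job is handed in when it is done.

```bash
mkdir -p pics; cat > h.py <<'E'
import numpy as np, cv2
from scipy.spatial.transform import Rotation as R
from plant import get_obs, capture
def snap(n,f):
    c=capture(n); cv2.imwrite('pics/'+f+'.png',c['image'][:,:,::-1]); np.savez('pics/'+f+'.npz',**c); return c
def load(f): return dict(np.load('pics/'+f+'.npz'))
def world(c):
    h,w=c['depth'].shape; u,v=np.meshgrid(np.arange(w),np.arange(h)); d=c['depth']
    P=np.stack([(u-c['cx'])/c['fx']*d,(v-c['cy'])/c['fy']*d,d],-1)
    T=np.linalg.inv(c['camera_from_world']); W=P@T[:3,:3].T+T[:3,3]; W[d==0]=np.nan; return W
E
python3 - <<'E'
from h import *
o=get_obs(); print({k:np.round(v,3) for k,v in o.items()})
for n in('top','side'):
    c=snap(n,n+'0'); print(n,np.round(np.linalg.inv(c['camera_from_world']),2).tolist(),c['fx'])
E
```

```text
{'time': np.float64(0.0), 'joint_positions': array([-1.447,  0.343,  1.525,  0.   ,  1.275, -0.146]), 'dq': array([-0.   ,  0.   ,  0.002, -0.   ,  0.002,  0.001]), 'tau': array([  0.   , -43.124, -24.422,   0.072,   0.056,  -0.   ]), 'tool_pos': array([ 139.893, -505.597,  226.06 ]), 'tcp_rot': array([-3.14, -0.  ,  0.27]), 'contact_force': array([ 0.677,  0.542, -0.185]), 'moment': array([-0.008,  0.064,  0.007]), 'finger_force': np.float64(0.0), 'grip_width': np.float64(91.338)}
top [[0.02, -0.98, 0.2, 330.67], [-1.0, -0.02, 0.0, -28.67], [0.0, -0.2, -0.98, 1434.54], [0.0, 0.0, 0.0, 1.0]] 444.52526650734796
side [[0.97, -0.16, 0.19, 409.97], [-0.25, -0.63, 0.74, -833.36], [0.0, -0.76, -0.65, 827.27], [0.0, 0.0, 0.0, 1.0]] 462.940760791054
```

View pics/top0.png

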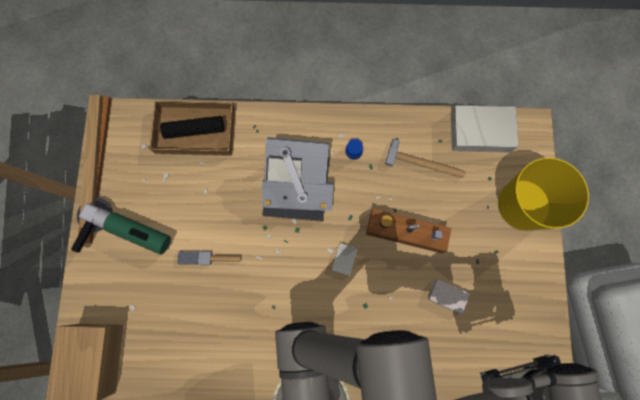

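View pics/side0.png

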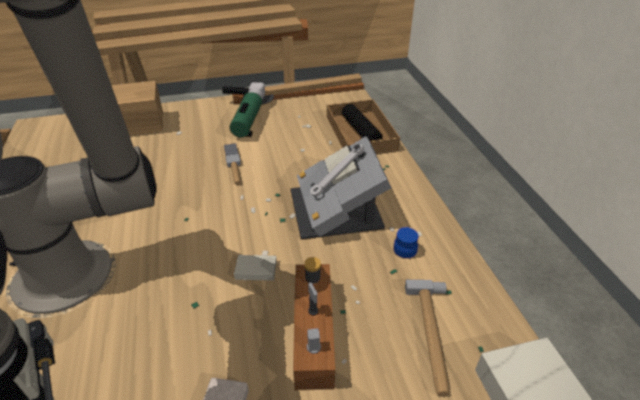

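The top view shows the rack at about (368..450, 207..250): core bit (387,220), chisel (413,227), and the square pin at the right end (438,233). The bar eye is at (302,197) and the pivot at (286,153). The side view confirms the same order, with the pin nearest the camera.

```bash
python3 - <<'E'
from h import *
c=load('top0'); W=world(c)
def ppl(name,uv): 
    for u,v in uv: print(name,(u,v),np.round(W[v,u],1))
ppl('eye',[(302,197)]);ppl('piv',[(286,153)]);ppl('pin',[(437,232),(438,233)])
ppl('plate',[(270,192),(280,198),(318,190),(325,200),(320,160),(320,145),(280,200)])
ppl('offcut',[(345,258),(449,295),(196,258)])
# rack: points with z 62..76 in region
r=np.zeros(W.shape[:2],bool); r[200:260,360:460]=1
m=r&(abs(W[...,2]-70)<6); P=W[m][:,:2].astype(np.float32); print('rack',cv2.minAreaRect(P),len(P))
for lo,hi in((100,125),):
    m=r&(W[...,2]>lo); n,l,s,ce=cv2.connectedComponentsWithStats(m.astype(np.uint8)); 
    for i in range(1,n): print(s[i],ce[i],np.nanmean(W[l==i],0),np.nanmax(W[l==i][:,2]))
# plane of low plate + upper
r=np.zeros(W.shape[:2],bool); r[186:206,268:330]=1
P=W[r]; P=P[np.isfinite(P).all(1)]
best=0
rng=np.random.default_rng(0)
for _ in range(500):
    a,b,d=P[rng.choice(len(P),3)]; nn=np.cross(b-a,d-a); L=np.linalg.norm(nn)
    if L<1: continue
    nn/=L; k=abs((P-a)@nn)<2
    if k.sum()>best: best=k.sum(); K=k
Q=P[K]; q=Q.mean(0); nn=np.linalg.svd(Q-q)[2][2]; nn*=np.sign(nn[2]); print('plane',q,nn,best,len(P),'tilt',np.degrees(np.arccos(nn[2])),'yaw up-slope',np.degrees(np.arctan2(-nn[1],-nn[0])))
for n,(u,v) in dict(eye=(302,197),piv=(286,153),marb=(275,170)).items():print(n,(W[v-1:v+2,u-1:u+2].reshape(-1,3)-q)@nn)
p=Q@np.array([[1,0],[0,1],[0,0]]);print(cv2.minAreaRect(p.astype(np.float32)))
E
```

```text
eye (302, 197) [619.1  44.   77.8]
piv (286, 153) [730.6  90.8 173.9]
pin (437, 232) [ 514.  -364.3  118. ]
pin (438, 233) [ 511.4 -367.7  116.1]
plate (270, 192) [631.  143.6  84.8]
plate (280, 198) [614.4 112.5  76.7]
plate (318, 190) [639.3  -5.6  93.1]
plate (325, 200) [611.5 -28.   77.3]
plate (320, 160) [722.2  -9.9 138.8]
plate (320, 145) [763.6  -8.9 157.3]
plate (280, 200) [609.2 112.8  71.1]
offcut (345, 258) [437.5 -95.8  20.9]
offcut (449, 295) [ 331.1 -419.9   25. ]
offcut (196, 258) [425.9 375.2  19.6]
rack ((526.0476684570312, -291.4490051269531), (250.9210205078125, 76.8001480102539), 77.43052673339844) 1644
[380 216  13  12 109] [386.13761468 221.11009174] [ 542.40996673 -212.12649871  122.30924778] 130.78586858783615
[408 225  11   6  44] [412.70454545 227.34090909] [ 524.64832017 -289.91029041  128.65487907] 146.18932621693648
[434 231   8   8  53] [437.77358491 234.32075472] [ 507.72231233 -367.53503343  113.68533455] 120.4374868928744
plane [622.59750374  55.31116693  80.21035572] [-0.50595669  0.03882627  0.8616846 ] 560 1232 tilt 30.493741107998776 yaw up-slope -4.388182242120056
eye [-2.4212331  -0.51352155 -0.0627179  -2.77657705 -0.71977067 -4.74556689
 -1.87855254  1.6095414  -2.31634848]
piv [25.42164081 26.78377622 25.05031138 27.9385211  27.42546462 27.90757319
 28.77213128 26.8428856  20.86101547]
marb [13.23316906 14.47315923 12.12400878  9.04654509 10.61901925  5.70103369
 14.02403921 17.18510847  3.64953948]
((622.8958129882812, 55.558326721191406), (54.53187942504883, 192.16851806640625), 0.7636152505874634)
```

```bash
cat >> h.py <<'E'
def delta(p,rpy,o=None):
    o=o or get_obs(); R0=R.from_euler('xyz',o['tcp_rot']); R1=R.from_euler('xyz',rpy) if not isinstance(rpy,R) else rpy
    print('turn',np.round(np.degrees((R0.inv()*R1).as_rotvec()),1).tolist(),'shift',np.round(R0.inv().apply(np.array(p)-o['tool_pos'])/1000,4).tolist())
E
python3 -c "
from h import *
delta([508,-367,260],[np.pi,0,np.radians(77.4)])"
python3 -m handwheel '[[[0,0,-62],[0.392,-0.035,-0.034],1],[[0,0,-62],[0.392,-0.035,-0.034],1],[[0,0,-62],[0.392,-0.035,-0.034],1],[[0,0,-62],[0.392,-0.035,-0.034],1],[[0,0,-62],[0.392,-0.035,-0.034],1],[[0,0,-62],[0.392,-0.035,-0.034],1],[[0,0,-62],[0.392,-0.035,-0.034],1],[[0,0,-62],[0.392,-0.035,-0.034],1],[[0,0,-62],[0.392,-0.035,-0.034],1],[[0,0,-62],[0.392,-0.035,-0.034],1],[[0,0,-62],[0.392,-0.035,-0.034],1],[[0,0,-62],[0.392,-0.035,-0.034],1]]'
python3 -c "
from h import *
c=snap('wrist','w1');print(np.round(np.linalg.inv(c['camera_from_world']),2).tolist(),c['fx']);o=get_obs();print(o['tool_pos'],o['tcp_rot'],o['time'],o['dq'])"
```

```text
turn [-0.1, -0.0, -61.9] shift [0.3918, -0.0356, -0.0337]
time: 1.3
tool_pos: [507.2, -368.6, 260.7]
tcp_rot: [-3.141, 0.0, 1.35]
contact_force: [-0.7, -0.8, -0.3]
grip_width: 91.8
finger_force: 0.0
[[0.98, -0.21, -0.06, 522.83], [-0.22, -0.94, -0.26, -297.29], [0.0, 0.27, -0.96, 418.97], [0.0, 0.0, 0.0, 1.0]] 342.9173072146221
[ 507.2836021  -368.60303911  260.8038478 ] [-3.14130857e+00  1.27516583e-04  1.34987781e+00] 1.35 [ 0.00160308 -0.00021995 -0.00519267  0.00093084  0.00074399  0.00136012]
```

View pics/w1.png

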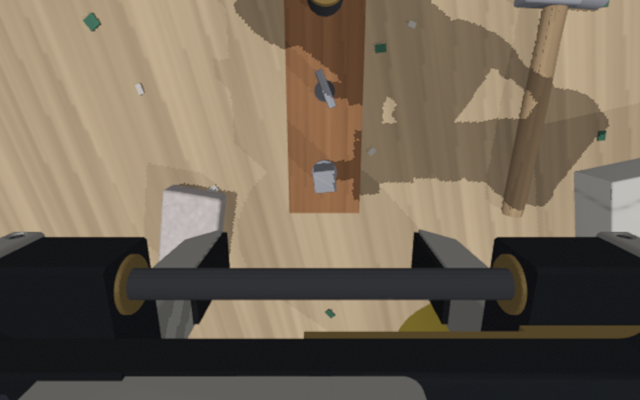

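The wrist view shows the pin's square grip at (325,178) in the rack end, turned slightly off the rack's edges. The chisel is at (324,88), its blade at an angle.

```bash
python3 - <<'E'
from h import *
c=load('w1');W=world(c)
r=np.zeros(W.shape[:2],bool); r[150:205,300:350]=1
m=r&(abs(W[...,2]-115)<6)
P=W[m]; print(len(P),np.median(P,0),P.mean(0)); q=cv2.minAreaRect(P[:,:2].astype(np.float32)); print(q)
x=cv2.resize(c['image'][130:225,275:375,::-1],None,fx=6,fy=6,interpolation=cv2.INTER_CUBIC); 
cv2.imwrite('pics/w1c.png',x)
yaw=np.radians(q[2])
E
```

```text
493 [ 511.54845964 -367.76745102  115.31459624] [ 511.56365705 -367.88279547  115.14229028]
((511.4460754394531, -368.5889587402344), (20.134376525878906, 20.025997161865234), 83.21382904052734)
```

View pics/w1c.png

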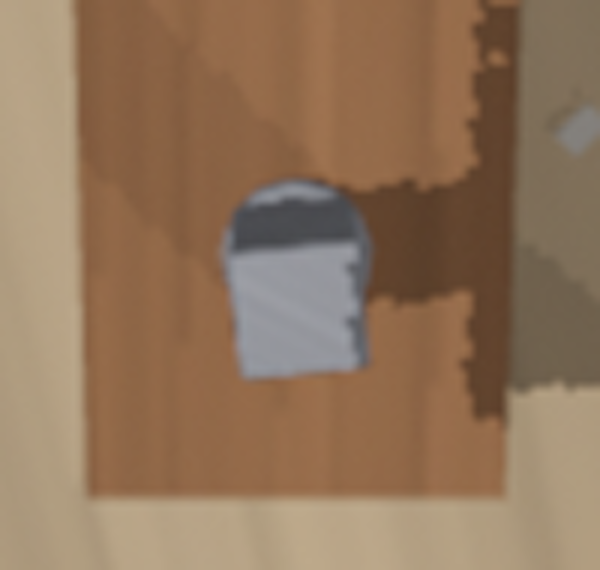

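The crop agrees with the fit: a 20 mm square with its top at z=115, turned about 6° from the rack. I'll use yaw 83.2° and centre (511.4, -368.3).

```bash
python3 -c "
from h import *
delta([511.4,-368.3,81],[np.pi,0,np.radians(83.2)])"
```

```text
turn [-0.0, 0.0, -5.9] shift [0.0012, 0.004, 0.1798]
```

```bash
python3 -m handwheel '[[[0,0,-5.9],[0.001,0.004,0.05],0.7],[[0,0,-5.9],[0.001,0.004,0.10],0.7],[[0,0,-5.9],[0.001,0.004,0.14],0.7],[[0,0,-5.9],[0.001,0.004,0.17],0.7],[[0,0,-5.9],[0.001,0.004,0.18],0.7],[[0,0,-5.9],[0.001,0.004,0.18],0.7],[[0,0,-5.9],[0.001,0.004,0.18],0],[[0,0,-5.9],[0.001,0.004,0.18],0],[[0,0,-5.9],[0.001,0.004,0.18],0],[[0,0,-5.9],[0.001,0.004,0.18],0],[[0,0,-5.9],[0.001,0.004,0.18],0],[[0,0,-5.9],[0.001,0.004,0.18],0]]'
```

```text
time: 2.55
tool_pos: [512.5, -367.7, 80.9]
tcp_rot: [-3.141, 0.0, 1.455]
contact_force: [-2.5, -0.1, 2.7]
grip_width: 20.4
finger_force: 1.6
```

```bash
python3 -m handwheel '[[[0,0,0],[0,0,0],0],[[0,0,0],[0,0,0],0],[[0,0,0],[0,0,0],0],[[0,0,0],[0,0,-0.02],0],[[0,0,0],[0,0,-0.05],0],[[0,0,0],[0,0,-0.09],0],[[0,0,0],[0,0,-0.13],0],[[0,0,0],[0,0,-0.17],0],[[0,0,0],[0,0,-0.20],0],[[0,0,0],[0,0,-0.22],0],[[0,0,0],[0,0,-0.22],0]]'; python3 -c "
from h import *
o=get_obs();print(o['tool_pos'],o['tcp_rot'],o['joint_positions'])
delta([480,20,330],[np.pi,0,np.radians(-4.4)])"
```

```text
time: 3.65
tool_pos: [513.5, -368.4, 303.6]
tcp_rot: [3.137, 0.003, 1.455]
contact_force: [0.3, 0.0, -2.2]
grip_width: 19.9
finger_force: 30.0
[ 513.49274387 -368.39627389  303.60062178] [3.13662634 0.00346086 1.45495811] [-7.43576160e-01  5.06348136e-01  1.05762001e+00  1.15742969e-04
  1.57157237e+00 -6.27746097e-01]
turn [0.4, -0.1, 87.8] shift [0.3818, -0.078, -0.0281]
```

```bash
cat >> h.py <<'E'
yaw=np.radians(-4.4); t=np.radians(30)
fx=np.array([np.cos(t)*np.cos(yaw),np.cos(t)*np.sin(yaw),np.sin(t)]); fy=np.array([-np.sin(yaw),np.cos(yaw),0]); fz=np.cross(fx,fy)
q0=np.array([622.6,55.3,80.2])
Rt=R.from_matrix(np.stack([fx,-fy,-fz],1))
def hit(c,u,v,h):
    T=np.linalg.inv(c['camera_from_world']); d=T[:3,:3]@[(u-c['cx'])/c['fx'],(v-c['cy'])/c['fy'],1]; o=T[:3,3]
    return o+d*(((q0+h*fz-o)@fz)/(d@fz))
E
python3 - <<'E'
from h import *
c=load('top0'); e=hit(c,302,197,24); print('eye',e,'piv',hit(c,286,153,24))
delta(e-40*fx+133*fz,Rt); print(e-40*fx+133*fz, Rt.as_euler('xyz'))
E
```

```text
eye [613.68680282  42.58532142 103.34512359] piv [732.0642967   91.2208465  169.33472121]
turn [-22.6, 23.8, 85.7] shift [0.4162, -0.0496, 0.1034]
[512.8438743   50.34476189 198.52650229] [ 3.14159265 -0.52359878 -0.07679449]
```

```bash
python3 -m handwheel '[[[-22.6,23.8,85.7],[0.416,-0.05,0.103],0],[[-22.6,23.8,85.7],[0.416,-0.05,0.103],0],[[-22.6,23.8,85.7],[0.416,-0.05,0.103],0],[[-22.6,23.8,85.7],[0.416,-0.05,0.103],0],[[-22.6,23.8,85.7],[0.416,-0.05,0.103],0],[[-22.6,23.8,85.7],[0.416,-0.05,0.103],0],[[-22.6,23.8,85.7],[0.416,-0.05,0.103],0],[[-22.6,23.8,85.7],[0.416,-0.05,0.103],0],[[-22.6,23.8,85.7],[0.416,-0.05,0.103],0],[[-22.6,23.8,85.7],[0.416,-0.05,0.103],0],[[-22.6,23.8,85.7],[0.416,-0.05,0.103],0],[[-22.6,23.8,85.7],[0.416,-0.05,0.103],0]]'
python3 -c "
from h import *
import time
c=snap('wrist','w2');o=get_obs();print(o['tool_pos'],o['tcp_rot'],o['joint_positions'])"
```

```text
time: 4.85
tool_pos: [508.8, 52.6, 195.2]
tcp_rot: [-3.136, -0.516, -0.082]
contact_force: [-0.7, -0.1, -1.6]
grip_width: 19.7
finger_force: 30.0
[508.62193023  52.37383635 195.12255467] [-3.13540165 -0.51615347 -0.0845336 ] [-0.03629944  0.12488291  2.04829018 -0.04026612  0.45282467  1.64896091]
```

View pics/w2.png

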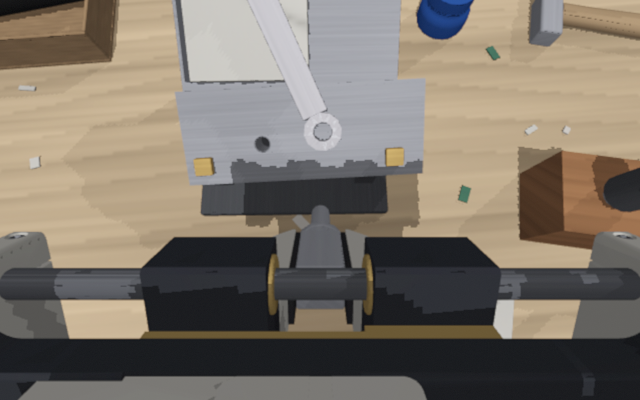

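The wrist view shows the bar eye at about (322,131), the dark hole at (262,144), the plate corners at (177,93), (424,80) and (422,173), and the held pin's tip at about (321,208).

```bash
python3 - <<'E'
from h import *
c=load('w2');W=world(c);g=cv2.cvtColor(c['image'],cv2.COLOR_RGB2GRAY)
r=np.zeros(g.shape,bool); r[100:150,190:290]=1; r[100:150,360:415]=1; r[130:160,245:280]=0
P=W[r];P=P[np.isfinite(P).all(1)];q=np.median(P,0)
for _ in range(5):
    n=np.linalg.svd(P-q,full_matrices=False)[2][2]; d=(P-q)@n; P=P[abs(d)<2.5*d.std()+.3]; q=P.mean(0)
n*=np.sign(n[2]); print('low plate',q,n,len(P),'tilt',np.degrees(np.arccos(n[2])),'yaw',np.degrees(np.arctan2(-n[1],-n[0])),'off model',(q-q0)@fz)
# hole & eye centroids
def blob(x0,x1,y0,y1,th):
    m=(g[y0:y1,x0:x1]<th).astype(np.uint8); k,l,s,ce=cv2.connectedComponentsWithStats(m); i=1+np.argmax(s[1:,4]); return ce[i]+[x0,y0],s[i]
h=blob(245,280,130,160,90); print('hole',h, g[144,255:270])
# ring: bright blob around
m=(g[110:155,300:345]>190).astype(np.uint8)
print(g[131,300:345]); print(g[108:155,322])
# level direction from plate edge
for u,v in((177,93),(424,80),(190,183),(422,173)): print((u,v),np.round((hit(c,u,v,0)-q0)@np.stack([fx,fy,fz],1),1), W[v,u])
for n_,(u,v) in dict(tip=(321,208),tip2=(321,214)).items():
    print(n_,W[v,u])
o=get_obs();Rr=R.from_euler('xyz',o['tcp_rot']); tip=o['tool_pos']+Rr.apply([0,0,63]);print('tip FK',tip)
p=c['camera_from_world']@np.r_[tip,1]; print('proj',p[:2]/p[2]*c['fx']+[c['cx'],c['cy']])
z=cv2.resize(c['image'][70:240,220:420,::-1],None,fx=4,fy=3.5,interpolation=cv2.INTER_CUBIC);cv2.imwrite('pics/w2c.png',z[:600])
E
```

```text
low plate [632.81651623  67.22070696  84.77332281] [-0.49967545  0.03271426  0.86559472] 6961 tilt 30.049315947561723 yaw -3.74586745599396 off model -0.6753165514986916
hole (array([261.83561644, 143.35616438]), array([ 11,   7,  13,  14, 146], dtype=int32)) [101  69  67  67  67  68  69  69  61  52  48  45  44  49  93]
[164 164 164 169 187 199 199 199 199 201 202 202 193 156 139 165 166 166
 166 166 166 166 167 167 167 167 167 164 163 168 167 152 171 205 209 203
 199 198 199 198 195 183 169 169 169]
[205 204 191 148 148 191 201 200 201 200 201 204 207 191 143 132 163 163
 163 165 166 166 165 167 168 169 169 170 169 169 152 107 112 167 202 201
 200 201 197 195 195 195 182 163 162 163 163]
(177, 93) [ 36.6 115.2   0. ] [663.10012287 167.77086681  98.47419082]
(424, 80) [  46.6 -100.9    0. ] [655.63461593 -48.69870268 102.57422605]
(190, 183) [-44.9 112.6  -0. ] [592.5878855  170.66167047  57.54016076]
(422, 173) [ -35.9 -105.5   -0. ] [583.86233024 -47.94651319  60.96295975]
tip [539.38419498  50.45641258 149.49878638]
tip2 [533.2797055   50.91502125 160.63964828]
tip FK [539.63615793  50.13725783 140.33099149]
proj [321.47098061 210.38382503]
```

View pics/w2c.png

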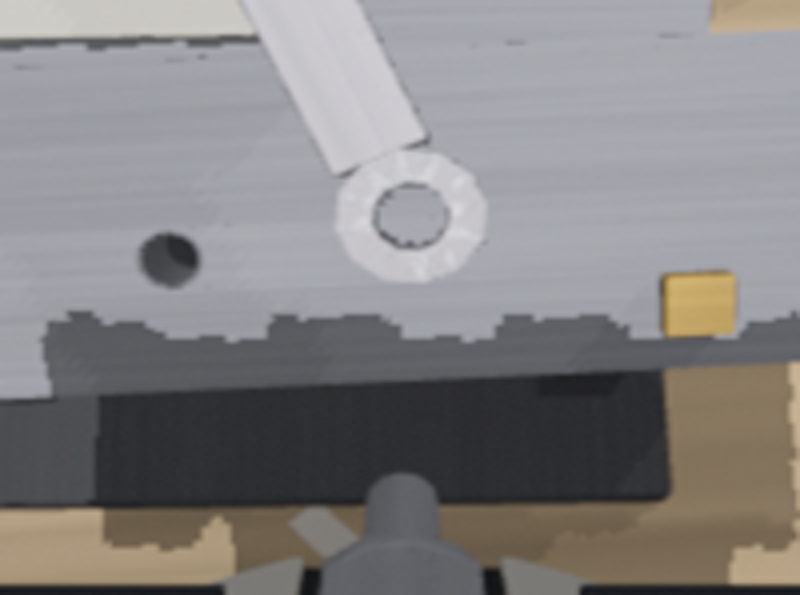

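The crop refines the eye's outer ring centre to (322.5,131.5) and the hole to (262,144). The pin tip at about (320.5,212) matches forward kinematics.

```bash
sed -i 's/radians(-4.4)/radians(-4.0)/; s/^q0=.*/q0=np.array([632.8,67.2,84.8])/' h.py; cat >> h.py <<'E'
F=np.stack([fx,fy,fz],1)
def tip(o=None):
    o=o or get_obs(); return o['tool_pos']+R.from_euler('xyz',o['tcp_rot']).apply([0,0,63])
def goto(t): delta(t+63*fz,Rt)
E
python3 - <<'E'
from h import *
c=load('w2'); e=hit(c,322.5,131.5,24); h=hit(c,262,144,0); b=hit(c,255,0,24)
print('eye',e,'hole',h,'hole rel eye in F',(h-e)@F,'tip rel eye',(tip()-e)@F)
print('bar dir pt rel eye',(b-e)@F)
W=world(c); 
for u,v in((308,125),(336,125),(308,140),(335,142),(322,145),(290,70)): print(W[v,u],(W[v,u]-q0)@fz)
goto(e+12*fz)
E
```

```text
eye [614.31492335  43.35569389 102.82674993] hole [618.87873035  98.52556358  75.52052684] hole rel eye in F [-13.04322681  55.35383374 -24.        ] tip rel eye [-46.17372553   1.55571705  69.96458078]
bar dir pt rel eye [9.90459923e+01 5.04048862e+01 4.15795706e-15]
[619.78691664  55.03501251 105.76131451] 24.219429624364235
[617.66704916  31.8402076  106.25627126] 24.896432638625683
[609.20504554  56.03285499  99.24763599] 23.891268629514098
[605.9573817   33.42332378  98.31134824] 23.911715411644977
[604.52576225  44.55739222  97.36682869] 24.196140219154056
[658.30828695  65.91619721 127.11656252] 23.879366340775515
turn [0.1, 0.4, -0.7] shift [0.0462, 0.001, 0.0576]
```

```bash
python3 -m handwheel '[[[0.1,0.4,-0.7],[0.046,0.001,0.0],0],[[0.1,0.4,-0.7],[0.046,0.001,0.03],0],[[0.1,0.4,-0.7],[0.046,0.001,0.05],0],[[0.1,0.4,-0.7],[0.046,0.001,0.06],0],[[0.1,0.4,-0.7],[0.046,0.001,0.06],0],[[0.1,0.4,-0.7],[0.046,0.001,0.06],0]]'
python3 - <<'E'
from h import *
c=snap('wrist','w3');e=np.array([614.3,43.4,102.8]);o=get_obs();print((tip()-e)@F,o['tcp_rot'],o['time'])
z=cv2.resize(c['image'][120:270,220:420,::-1],None,fx=4,fy=4,interpolation=cv2.INTER_CUBIC);cv2.imwrite('pics/w3c.png',z)
for n,pt in dict(tip=tip(),eye=e).items():
    p=c['camera_from_world']@np.r_[pt,1]; print(n,p[:2]/p[2]*c['fx']+[c['cx'],c['cy']])
E
```

```text
time: 5.5
tool_pos: [580.0, 44.9, 168.2]
tcp_rot: [3.14, -0.525, -0.065]
contact_force: [-0.7, -0.1, -1.7]
grip_width: 19.6
finger_force: 30.0
[ 3.71854419 -0.7213422  11.23932216] [ 3.14015634 -0.52664651 -0.06500621] 5.55
tip [321.03192286 209.51138478]
eye [319.96593849 209.64050633]
```

View pics/w3c.png

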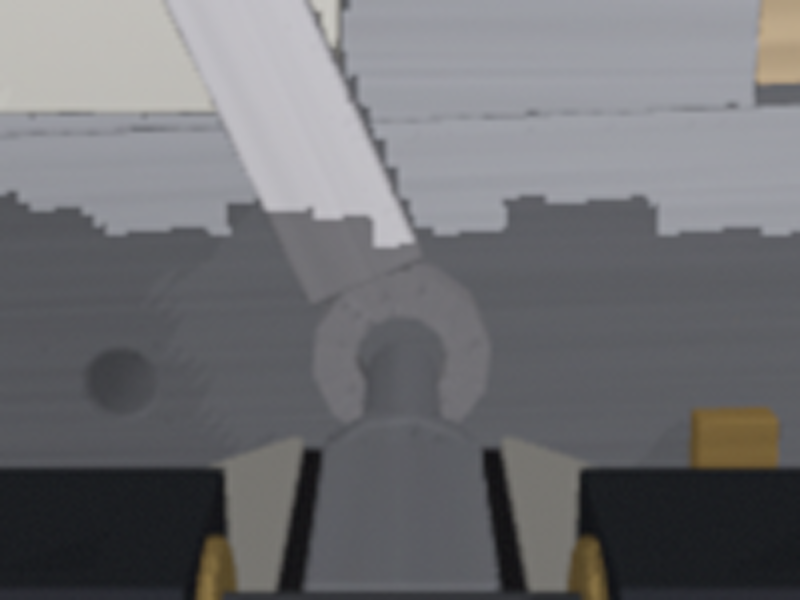

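The crop shows the ring centred laterally at about 401 and the pin at about 402. By FK the tip is about 3.5 mm too far up-slope, so I'll correct that and then descend through the eye.

```bash
python3 -m handwheel '[[[0,0,0],[-0.0035,-0.0003,0],0],[[0,0,0],[-0.0035,-0.0003,0],0],[[0,0,0],[-0.0035,-0.0003,0.005],0],[[0,0,0],[-0.0035,-0.0003,0.010],0],[[0,0,0],[-0.0035,-0.0003,0.012],0],[[0,0,0],[-0.0035,-0.0003,0.014],0],[[0,0,0],[-0.0035,-0.0003,0.016],0],[[0,0,0],[-0.0035,-0.0003,0.016],0]]'
python3 -c "
from h import *
o=get_obs();print((tip()-np.array([614.3,43.4,102.8]))@F,o['contact_force']@F,o['tcp_rot'])"
```

```text
time: 6.35
tool_pos: [585.5, 44.9, 152.5]
tcp_rot: [3.14, -0.526, -0.065]
contact_force: [0.3, 0.9, -2.0]
grip_width: 19.9
finger_force: 30.0
[-0.03378008 -0.41998615 -5.5491832 ] [-0.81404288  0.91524984 -1.84962309] [ 3.14021653 -0.52579116 -0.06529734]
```

```bash
python3 -m handwheel '[[[0,0,0],[0,0,0.007],0],[[0,0,0],[0,0,0.013],0],[[0,0,0],[0,0,0.013],0],[[0,0,0],[-0.0034,-0.0084,0.013],0],[[0,0,0],[-0.0063,-0.0169,0.013],0],[[0,0,0],[-0.0087,-0.0255,0.013],0],[[0,0,0],[-0.0106,-0.0344,0.013],0],[[0,0,0],[-0.0119,-0.0432,0.013],0],[[0,0,0],[-0.0125,-0.0492,0.013],0],[[0,0,0],[-0.013,-0.055,0.013],0],[[0,0,0],[-0.013,-0.055,0.013],0]]'
python3 -c "
from h import *
c=snap('wrist','w4');o=get_obs();print((tip()-np.array([614.3,43.4,102.8]))@F,o['contact_force']@F,o['tcp_rot'],o['time'])
z=cv2.resize(c['image'][120:270,220:420,::-1],None,fx=4,fy=4,interpolation=cv2.INTER_CUBIC);cv2.imwrite('pics/w4c.png',z)"
```

```text
time: 7.45
tool_pos: [584.9, 100.6, 135.4]
tcp_rot: [3.14, -0.528, -0.065]
contact_force: [0.9, -2.2, -0.9]
grip_width: 19.5
finger_force: 30.0
[-12.37213396  54.8672308  -18.13883225] [ 1.24629691 -0.75192002 -2.26210131] [ 3.14043675 -0.52743676 -0.06482219] 7.5
```

View pics/w4c.png

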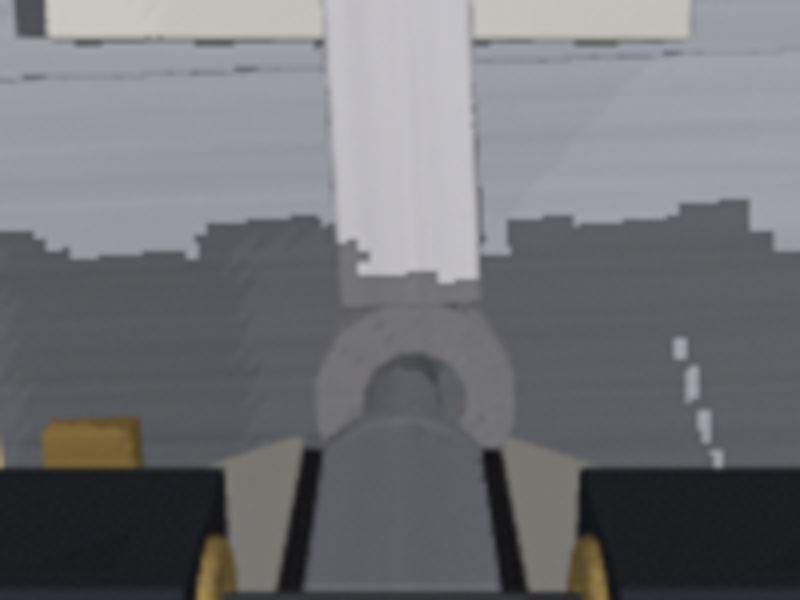

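The crop shows the bar swung straight across the marble, with the pin in the eye against its left side. Next I'll feel for the hole.

```bash
python3 -m handwheel '[[[0,0,0],[-0.0005,-0.0003,0.003],0],[[0,0,0],[-0.0005,-0.0003,0.006],0],[[0,0,0],[-0.0005,-0.0003,0.008],0],[[0,0,0],[-0.0005,-0.0003,0.009],0],[[0,0,0],[-0.0005,-0.0003,0.009],0]]'
cat > s.py <<'E'
from h import *
o=get_obs();print((tip()-np.array([614.3,43.4,102.8]))@F,o['contact_force']@F,o['moment']@F,o['tcp_rot'],o['time'])
E
python3 s.py
```

```text
time: 8.0
tool_pos: [589.0, 100.0, 127.1]
tcp_rot: [3.14, -0.527, -0.066]
contact_force: [3.7, -1.4, -1.1]
grip_width: 20.2
finger_force: 30.0
[-12.84370096  54.76881145 -27.37301657] [ 2.76420487 -1.09250282 -2.85399184] [-0.48276022 -0.3632034   0.01016882] [ 3.14043598 -0.5272915  -0.06555083] 8.0
```

No axial load at 3 mm below the plate surface, so the tip is in the hole. I'll continue in stages.

```bash
python3 -m handwheel '[[[0,0,0],[0.0003,0,0.003],0],[[0,0,0],[0.0003,0,0.006],0],[[0,0,0],[0.0003,0,0.009],0],[[0,0,0],[0.0003,0,0.012],0],[[0,0,0],[0.0003,0,0.012],0]]'
python3 s.py
```

```text
time: 8.5
tool_pos: [595.3, 99.7, 116.6]
tcp_rot: [3.14, -0.527, -0.065]
contact_force: [6.7, -2.3, -1.3]
grip_width: 20.0
finger_force: 30.0
[-12.684608    54.88377173 -39.64016807] [ 5.26903552 -1.83663036 -4.49328478] [-0.45621908 -0.80764844  0.00877924] [ 3.14041122 -0.52699272 -0.06537526] 8.5
```

```bash
python3 -m handwheel '[[[0,0,0],[0.0008,0,0],0],[[0,0,0],[0.0008,0,0.003],0],[[0,0,0],[0.0008,0,0.006],0],[[0,0,0],[0.0008,0,0.009],0],[[0,0,0],[0.0008,0,0.010],0],[[0,0,0],[0.0008,0,0.010],0]]'
python3 s.py
```

```text
time: 9.1
tool_pos: [600.5, 99.4, 108.5]
tcp_rot: [3.14, -0.524, -0.065]
contact_force: [4.0, -2.6, -2.0]
grip_width: 19.6
finger_force: 30.0
[-12.45846234  54.92535108 -49.21314168] [ 2.64485944 -2.33880433 -3.83074307] [-0.4606639  -0.22268907 -0.02611021] [ 3.13967695 -0.52431563 -0.06530097] 9.1
```

Nearly home; I'll push down until the collar seats.

```bash
python3 -m handwheel '[[[0,0,0],[0.0002,0,0.0015],0],[[0,0,0],[0.0002,0,0.003],0],[[0,0,0],[0.0002,0,0.004],0],[[0,0,0],[0.0002,0,0.005],0],[[0,0,0],[0.0002,0,0.005],0]]'
python3 s.py
```

```text
time: 9.6
tool_pos: [602.7, 99.6, 105.7]
tcp_rot: [3.138, -0.521, -0.065]
contact_force: [-7.0, -2.5, 5.0]
grip_width: 20.1
finger_force: 30.0
[-12.14093822  55.18348054 -52.75551141] [-3.4121194  -3.00408563  7.74099398] [-0.51344503  0.76544252 -0.01447616] [ 3.13848603 -0.52104913 -0.06517756] 9.6
```

The collar is seated: an axial reaction of about 10 N, with the tip 52.8 mm below the eye's top. Releasing and backing off.

```bash
python3 -m handwheel '[[[0,0,0],[0,0,-0.001],0.6],[[0,0,0],[0,0,-0.001],0.6],[[0,0,0],[0,0,-0.001],0.6],[[0,0,0],[0,0,-0.001],0.6],[[0,0,0],[0,0,-0.02],0.6],[[0,0,0],[0,0,-0.05],0.6],[[0,0,0],[-0.02,0,-0.09],0.6],[[0,0,0],[-0.05,0,-0.12],0.6],[[0,0,0],[-0.05,0,-0.12],0.6],[[0,0,0],[-0.05,0,-0.12],0.6]]'
python3 - <<'E'
from h import *
c=snap('wrist','w5');W=world(c)
d=(W-q0)@fz
m=(d>55)&(d<85); m[230:]=0
print(m.sum(), np.nanmedian(d[m]), 'expect 24+45=69', np.median((W[m]-np.array([614.3,43.4,102.8]))@F,0))
E
```

```text
time: 10.6
tool_pos: [500.9, 107.0, 185.9]
tcp_rot: [3.14, -0.525, -0.065]
contact_force: [0.3, -0.7, -0.2]
grip_width: 54.9
finger_force: 0.0
827 68.89119447646843 expect 24+45=69 [-13.26396721  53.72891694  44.90537178]
```

View pics/w5.png

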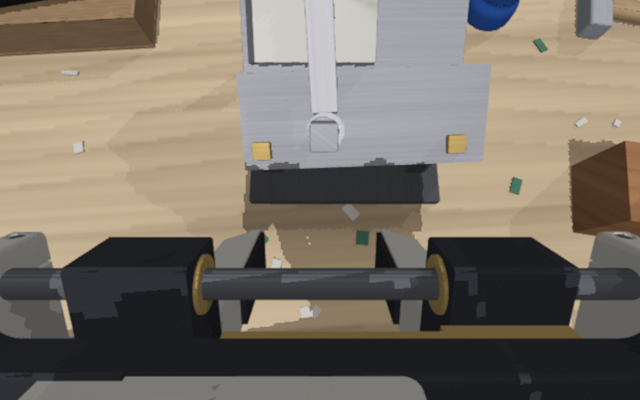

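The picture shows the pin standing in the eye at (324,136). The bar lies across the marble and the fingers are clear. The grip's top is 68.9 mm above the plate against 69 expected, so the pin is fully home.

```bash
python3 -c "
from plant import close_job
print(close_job())"
```

```text
the job is handed in; nothing more can be done
None
```

The pin is fully home through the bar's eye and in the plate hole, with the collar on the bar and the gripper clear; I handed the job in after about 11 s of robot time, and the interface returned no verdict.

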